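# Let the round beads out and ease the lid shut

### The arm

A 7-joint arm with a two-finger parallel gripper is mounted at the origin on the work surface. World frame = base frame: x ahead of the robot, y to its left, z up, the work surface at z = 0. Lengths are in m, angles in rad, forces in N, time in s.
With the tool pointing down it reaches from about 0.4 to 0.9 m from the base axis. Payload 5.5 kg.
Tool frame: the origin (TCP) lies midway between the tips of the shut fingers; the grasp point (between the pads) lies 19 mm behind it; z points along the fingers, y is the line along which they close (so a half turn about z gives the same grasp; the last joint's range is limited). The gripper opens to 92 mm and grips with 3 to 60 N. Pads are 19 mm wide; open, the fingers measure 130 mm over their backs; the gripper's body (75 mm by 190 mm) begins 47 mm behind the grasp point.
Start: joints at [-0.951, 0.501, -0.427, 1.55, 0.221, 1.138, -0.21], TCP at [0.227, 0.609, 0.227] pointing down, gripper open.
Joint ranges: [-2.88, 2.88], [-0.31, 2.03], [-1.54, 1.56], [0.2, 2.42], [-1.41, 4.55], [0.19, 2.02], [-2.57, 2.57]. Speed limits (rad/s): [2.57, 2.57, 3.14, 3.14, 3.14, 3.14, 3.14].

### API

Orientations are given as a unit quaternion [w, x, y, z].
In Python, from station import arm gives the robot as it stands.
- The arm moves only by the tool play_rows, never from a script. Its argument "commands" is one flat list of numbers, 5 for each row, row after row: the finger opening in cm, from 0 to 9.18, then the shift along the tool's x, y, z in cm, then the turn about the tool's z in degrees. A call has 1 to 5 rows; each row shifts and turns the commanded pose from where the row before left it, along the tool's axes as they then stand; what a row does not reach is not made up. A row lasts 1/12 s, in which the tool goes at most 41.7 mm and 7.16 degrees, less where a joint would pass 70% of its speed; a pose out of reach is approached as far as the arm can. A call is refused whole if a number of a shift passes 4.17 or a number of a turn 7.16, either way. A call with a gripper value outside its range is refused whole. The fingers move at their own pace and stop on an object; the grip force is fixed at half the most. Time passes only in rows, so rows that do not move let the fingers close. It gives the time, the measured TCP pose, the force, the opening and the grip force at its end, in the units of the state.
- arm.sense(): the state, without advancing time (a new reading comes with each control period).
- arm.read_camera(name): name is "scene" or "top"; returns a dict with "frame" (480x640x3 uint8, red, green, blue), "camera_matrix" (3x3 intrinsics, pixels), "rvec" (rotation vector, rad) and "tvec" (3), from world to camera coordinates, as OpenCV has them. Camera axes: x right, y down, z forward; pixel columns grow to the right and rows downward; lengths in m; the calibration is good to about 2 mm. A picture is of the moment at which its call begins. There is no depth.
- arm.hand_in(): hands the job in; it is judged then, once.
The state is a dict: "time_s": time; "q": joint angles; "joint_velocities": joint speeds; "joint_torque": joint torques, N m; "tcp_pos": TCP position; "ee_rot": TCP orientation; "wrist_force": force on the tool from outside, world axes, zero at the start; "moment": the same for the moment, N m; "gripper_width": finger opening in m; "gripper_force": force on a finger pad.
Only numpy, scipy, OpenCV 4.12 (cv2) and the standard library are available. Lean on these libraries where they do the work, as an engineer would, in place of code of your own. Each camera call takes 0.05 s, during which the arm holds its last target. There are 200 camera calls.

### The job

Of the two bead dispensers, take the one holding the two round beads (the other holds barrel-shaped ones): with the fingertips press its lever paddle all the way down and keep it down, lid wide open, until both beads have rolled out into its tray. Then ease the lever back up slowly, over two seconds or more, so that the lid comes fully shut without slamming, and move clear. Touch only that lever: pick nothing up, do not touch lids or beads, and leave the other dispenser and everything else as they are.

Things in the scene. Friction and masses are not known exactly. Their poses are not given: they have to be found in the camera images.
- ballbox: Plywood dispenser with the two round (ball-shaped) beads, fixed on a grey riser block (3 to 30 mm high, varies), left or right of its twin. Origin on the riser's top, under the lid's hinge; x from the lever (-x, robot side) to the catch tray (+x), z up. Body x -65 to 108 mm, 85 mm wide, hinge posts 104 mm high; a chute slopes to +x. Open tray: inside x 113 to 204, y -40 to 40, floor z 9, rim z 42 mm.
- ballbox_press (a point): Centre of the top of that dispenser's lever paddle, a level plywood plate 42 mm (x) by 46 mm (y), 6 mm thick, on two dark side arms; at rest 150 mm to -x of the dispenser's origin and 93 mm above it, with only table below. Right down it is 54 mm lower, almost straight below, tipped 16 degrees. A gripper's wide side fits best along the dispenser's y.
- ballbox_lever (a joint): Lever angle (rad): 0 at rest (paddle up), 0.28 pressed right down against its stop. It turns about a pin 43 mm to +x of the dispenser's origin and 70 mm above it. A spring pushes it back up: about 3.5 N at the paddle to start it, about 6.5 N right down. Let go, it flies up and the lid slams.
- ballbox_lid (a joint): Lid angle (rad): 0 shut, about 0.74 wide open; a rod links it to the lever, so it always turns 2.65 times as far. Its hinge lies 100 mm above the dispenser's origin; the front (+x) edge rises.
- ballbox_cover: The plywood lid itself: a frame 58 mm wide above the chute, open in the middle so that the beads show from above, with a lip 60 mm deep (an open frame with a solid 24 mm bar at the bottom) hanging from its front edge (106 mm to +x of the hinge) that holds the beads back. Origin on the hinge line, x along the lid. To be moved by the lever only.
- barrelbox: Plywood dispenser with the two barrel-shaped (cylindrical) beads, fixed on a grey riser block (3 to 30 mm high, varies), left or right of its twin. Origin on the riser's top, under the lid's hinge; x from the lever (-x, robot side) to the catch tray (+x), z up. Body x -65 to 108 mm, 85 mm wide, hinge posts 104 mm high; a chute slopes to +x. Open tray: inside x 113 to 204, y -40 to 40, floor z 9, rim z 42 mm.
- barrelbox_press (a point): Centre of the top of that dispenser's lever paddle, a level plywood plate 42 mm (x) by 46 mm (y), 6 mm thick, on two dark side arms; at rest 150 mm to -x of the dispenser's origin and 93 mm above it, with only table below. Right down it is 54 mm lower, almost straight below, tipped 16 degrees. A gripper's wide side fits best along the dispenser's y.
- barrelbox_lever (a joint): Lever angle (rad): 0 at rest (paddle up), 0.28 pressed right down against its stop. It turns about a pin 43 mm to +x of the dispenser's origin and 70 mm above it. A spring pushes it back up: about 3.5 N at the paddle to start it, about 6.5 N right down. Let go, it flies up and the lid slams.
- barrelbox_lid (a joint): Lid angle (rad): 0 shut, about 0.74 wide open; a rod links it to the lever, so it always turns 2.65 times as far. Its hinge lies 100 mm above the dispenser's origin; the front (+x) edge rises.
- barrelbox_cover: The plywood lid itself: a frame 58 mm wide above the chute, open in the middle so that the beads show from above, with a lip 60 mm deep (an open frame with a solid 24 mm bar at the bottom) hanging from its front edge (106 mm to +x of the hinge) that holds the beads back. Origin on the hinge line, x along the lid. To be moved by the lever only.
- ball1: Round dark wooden bead, 34 mm diameter, origin at its centre; waits in the chute behind the lip of the ball dispenser and rolls out by itself within about a second once the lid is wide open.
- barrel1: Barrel-shaped dark wooden bead, a cylinder 26 mm in diameter and 38 mm long lying across the chute of the other dispenser, origin at its centre. Stays there.
- ball2: Round dark wooden bead, 34 mm diameter, origin at its centre; waits in the chute behind the lip of the ball dispenser and rolls out by itself within about a second once the lid is wide open.
- barrel2: Barrel-shaped dark wooden bead, a cylinder 26 mm in diameter and 38 mm long lying across the chute of the other dispenser, origin at its centre. Stays there.
- spool: Small thread spool, 38 mm wide and 45 mm high, standing between the two levers; loose bystander, origin at the centre of its underside. Stays where it is.
- tub: Round clear plastic tub with white cap, 52 mm wide and 42 mm high, standing between the trays; loose bystander, origin at the centre of its underside. Stays where it is.
- tape: Roll of paper tape lying flat, 90 mm across and 22 mm high; loose bystander, origin at the centre of its underside. Stays where it is.
- phone: Black phone lying flat, 148 x 72 x 9 mm; loose bystander, origin at the centre of its underside. Stays where it is.
- cone: Grey thread cone, 64 mm wide at the foot and 125 mm high; loose bystander, origin at the centre of its underside. Stays where it is.
- mug: White mug, 80 mm wide and 90 mm high; loose bystander, origin at the centre of its underside. Stays where it is.
- tin: Flat metal tin, 85 x 60 x 22 mm; loose bystander, origin at the centre of its underside. Stays where it is.

How it is judged:
By the outcome, as a careful person would: the job done as asked, in the order asked, and still so for the second after the job is handed in, with the robot touching nothing.
It also fails if it takes over 38 s, if anything falls off the work surface, if the arm or the gripper's body presses on something with over 40 N, if the wrist force passes 120 N, or if a joint passes its speed limit or range.

## Working session

There is one attempt and no reset: what is moved stays moved. The work goes in short steps, Python scripts to look and compute and a tool call to move; the robot and the scene stay as the last step left them, time stands still between calls to the robot, and variables do not carry over. Pictures are saved under pics/ and viewed, at most 10 in all, crops included, and the job is handed in when it is done.

Besides the shell and the picture viewer there is one more tool, called after "Call:" as name(argument=value, ...), one argument or row to a line, values as JSON. play_rows: Moves the arm, as the interface text tells. Its arguments: {"type":"object","properties":{"commands":{"type":"array"}},"required":["commands"]}

```bash
mkdir -p pics; python3 - <<'E'
from station import arm
import cv2,pickle
d={}
for n in("scene","top"):
    c=arm.read_camera(n);d[n]=c
    cv2.imwrite(f"pics/{n}0.png",c["frame"][:,:,::-1])
    print(n,c["camera_matrix"].tolist(),c["rvec"],c["tvec"])
pickle.dump(d,open("cams.pkl","wb"))
s=arm.sense();print(s)
E
```

```text
scene [[466.7215425468161, 0.0, 316.82717636913566], [0.0, 466.7215425468161, 237.68978891829528], [0.0, 0.0, 1.0]] [ 1.97336178  1.0160683  -0.53790168] [-0.29368227 -0.16358474  1.50833949]
top [[588.6768628461862, 0.0, 310.1172362601475], [0.0, 588.6768628461862, 229.9416661625457], [0.0, 0.0, 1.0]] [ 2.16866275 -2.11878856  0.14358675] [-0.00351103  0.5411657   1.62136021]
{'time_s': 0.1, 'q': array([-0.95081207,  0.50175143, -0.42681006,  1.55131154,  0.22084576,
        1.13830033, -0.21029139]), 'joint_velocities': array([ 1.00663034e-03, -2.93101947e-03,  1.02469192e-03, -1.90634611e-03,
        8.32690044e-05,  1.24940871e-03, -7.95513325e-04]), 'joint_torque': array([-1.12356880e-02, -5.67885125e+01, -5.83802462e+00, -2.79913580e+01,
       -6.89521409e-02,  2.41585309e-02,  3.10568475e-05]), 'tcp_pos': array([0.22685693, 0.60847569, 0.22579808]), 'ee_rot': array([-1.63790529e-04,  1.77412128e-01,  9.84136275e-01, -8.38532606e-04]), 'wrist_force': array([-0.20646945,  0.03409641,  0.60972619]), 'moment': array([0.02481097, 0.00499895, 0.0113679 ]), 'gripper_force': 0.0, 'gripper_width': 0.09174019339167527}
```

View pics/top0.png

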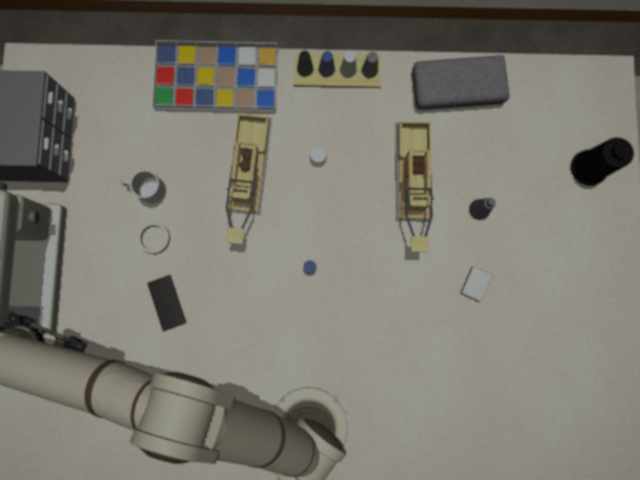

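View pics/scene0.png

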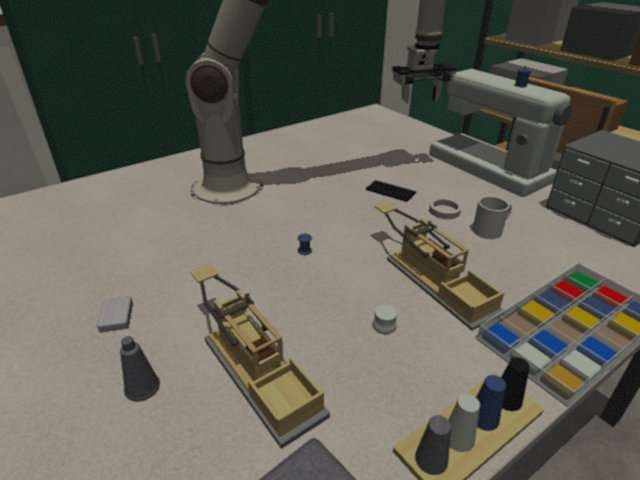

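The top view shows one dispenser on the left (paddle about (236,236)) and one on the right (paddle about (420,244)). I'll enlarge both to identify the beads.

```bash
python3 - <<'E'
import cv2,pickle,numpy as np
d=pickle.load(open("cams.pkl","rb"))
t=d["top"]["frame"][:,:,::-1]
f=lambda im,x,y,w,h,k:cv2.resize(im[y:y+h,x:x+w],None,fx=k,fy=k,interpolation=cv2.INTER_CUBIC)
m=np.hstack([f(t,215,110,65,140,4.2),f(t,380,115,65,140,4.2)])
s=d["scene"]["frame"][:,:,::-1]
cv2.imwrite("pics/tc.png",cv2.convertScaleAbs(m,alpha=1.5))
cv2.imwrite("pics/sc.png",cv2.convertScaleAbs(np.hstack([f(s,180,250,160,190,2.5),f(s,360,190,160,190,2.5)]),alpha=1.5))
E
```

```text
(no output)
```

View pics/tc.png

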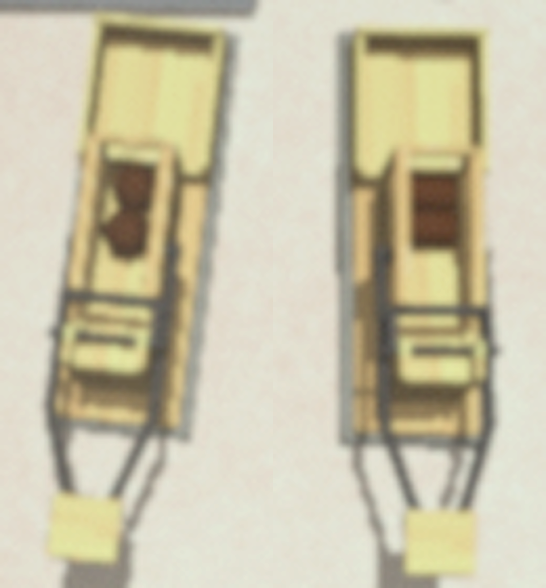

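View pics/sc.png

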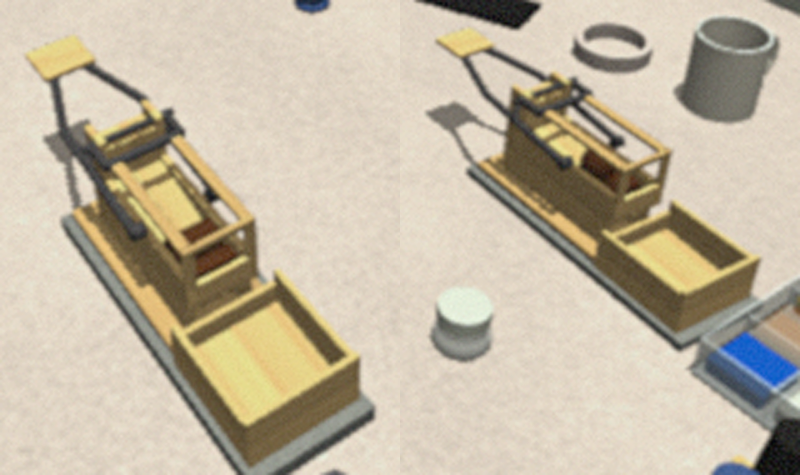

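```bash
cat > geo.py <<'E'
import cv2,pickle,numpy as np
d=pickle.load(open("cams.pkl","rb"))
def proj(n,P):
    c=d[n];return cv2.projectPoints(np.atleast_2d(P).astype(float),c["rvec"],c["tvec"],c["camera_matrix"],None)[0][:,0]
E
python3 - <<'E'
from geo import *
from scipy.optimize import least_squares
A=lambda a,o,k:np.array(a)/k+o
L=np.array([[-129,23,93],[-129,-23,93],[-171,-23,93],[-171,23,93],[208,44,42],[208,-44,42]])/1000
T=A([(52,494),(125,498),(118,562),(48,556),(97,20),(225,33)],[215,110],4.2)
S=A([(95,42),(64,56),(37,41),(68,29),(357,260),(285,293)],[360,190],2.5)
def W(p):
    c,s=np.cos(p[2]),np.sin(p[2]);return L@np.array([[c,s,0],[-s,c,0],[0,0,1]])+[p[0],p[1],p[3]]
f=lambda p:np.r_[(proj("top",W(p))-T).ravel(),(proj("scene",W(p))-S).ravel()]
r=least_squares(f,[.6,.2,0,.015],loss='soft_l1')
print(r.x,np.degrees(r.x[2]));print(f(r.x).reshape(2,6,2).round(1))
w=W(r.x);print("press",w[:4].mean(0))
from scipy.spatial.transform import Rotation as R
from station import arm
s=arm.sense();q=s["ee_rot"];M=R.from_quat(q,scalar_first=True).as_matrix();print(M.round(3),s["tcp_pos"])
E
```

```text
[ 0.66251275  0.20018217 -0.07947115  0.00692073] -4.553361637291218
[[[ 0.1 -0.8]
  [-0.5 -0. ]
  [-0.7  0. ]
  [-0.9 -0.3]
  [-0.9 -1. ]
  [-1.1 -1.1]]

 [[-0.7  0.9]
  [-2.6  0.1]
  [-1.7 -1.1]
  [-0.1 -0.8]
  [-0.3  0.2]
  [-0.8  1.5]]]
press [0.51298618 0.2120903  0.09992073]
[[-0.937  0.349 -0.001]
 [ 0.349  0.937 -0.002]
 [ 0.    -0.002 -1.   ]] [0.22685693 0.60847569 0.22579808]
```

The left dispenser in the top view (world +y) has the round beads and is the target. Its paddle top is at about (0.513, 0.212, 0.100), yaw −4.6°. Next: turn the tool, shut the fingers and travel at height.

Call:
play_rows(
  commands=[0,0,0,0,-5.3,0,0,0,0,-5.3,0,-1,-1.2,0,-5.3,0,-2,-2.4,0,0,0,-2.4,-2.9,0,0],
)

```text
time_s: 0.52
tcp_pos: [0.2722, 0.54, 0.2261]
ee_rot: [-0.001, 0.037, 0.999, 0.0]
wrist_force: [1.1, 0.5, -0.1]
gripper_width: 0.063
gripper_force: 0.0
```

Call:
play_rows(
  commands=[0,-2.4,-2.9,0,0,0,-2.4,-2.9,0,0,0,-2.4,-2.9,0,0,0,-2.4,-2.9,0,0,0,-2.4,-2.9,0,0],
)

```text
time_s: 0.93
tcp_pos: [0.3832, 0.3833, 0.2264]
ee_rot: [-0.0, 0.04, 0.999, -0.0]
wrist_force: [-0.5, 0.1, -0.8]
gripper_width: 0.0299
gripper_force: 0.0
```

Call:
play_rows(
  commands=[0,-2.4,-2.9,0,0,0,-2.4,-2.9,0,0,0,-2.4,-2.9,0,0,0,-2.4,-2.9,0,0,0,0,0,0,0],
)

```text
time_s: 1.35
tcp_pos: [0.4742, 0.253, 0.2261]
ee_rot: [0.001, 0.045, 0.999, -0.002]
wrist_force: [0.3, -0.4, -0.4]
gripper_width: 0.0007
gripper_force: 0.0
```

```bash
cat > st.py <<'E'
import numpy as np,sys
from scipy.spatial.transform import Rotation as R
from station import arm
s=arm.sense();M=R.from_quat(s["ee_rot"],scalar_first=True).as_matrix()
print(s["time_s"],s["tcp_pos"].round(4),"yaw y",np.degrees(np.arctan2(M[1,1],M[0,1])).round(2),"tilt",M[:,2].round(3),"F",s["wrist_force"].round(1),"w",s["gripper_width"])
print("to press (tool cm)",(M.T@(np.array([.513,.212,.100])-s["tcp_pos"])*100).round(2))
E
python3 st.py
```

```text
1.35 [0.4742 0.253  0.2261] yaw y 84.79 tilt [ 0.002 -0.005 -1.   ] F [ 0.3 -0.4 -0.4] w 0.0007119919656658486
to press (tool cm) [-4.21 -3.67 12.64]
```

Call:
play_rows(
  commands=[0,-2.1,-1.85,2.0,0,0,-2.1,-1.85,2.0,0,0,0,0,2.5,0,0,0,0,2.5,0,0,0,0,1.0,0],
)

```text
time_s: 1.77
tcp_pos: [0.506, 0.2201, 0.1232]
ee_rot: [-0.003, 0.04, 0.999, -0.001]
wrist_force: [-0.3, 0.3, -0.8]
gripper_width: 0.0009
gripper_force: 0.0
```

Call:
play_rows(
  commands=[0,0,0,0.3,0,0,0,0,0,0],
)

```text
time_s: 1.93
tcp_pos: [0.5072, 0.2221, 0.1232]
ee_rot: [-0.001, 0.039, 0.999, -0.0]
wrist_force: [0.2, 1.0, 0.7]
gripper_width: 0.0004
gripper_force: 0.0
```

```bash
python3 st.py; python3 - <<'E'
from geo import *
from station import arm
f=lambda im,x,y,w,h,k:cv2.resize(im[y:y+h,x:x+w],None,fx=k,fy=k,interpolation=cv2.INTER_CUBIC)
t=arm.read_camera("top")["frame"][:,:,::-1];s=arm.read_camera("scene")["frame"][:,:,::-1]
cv2.imwrite("pics/a.png",cv2.convertScaleAbs(np.hstack([f(t,190,170,100,120,4),f(s,340,150,100,120,4)]),alpha=1.5))
E
```

```text
1.9333 [0.5072 0.2221 0.1232] yaw y 85.51 tilt [-0.002 -0.    -1.   ] F [0.2 1.  0.7] w 0.0003677181752200069
to press (tool cm) [-0.66 -0.96  2.32]
```

View pics/a.png

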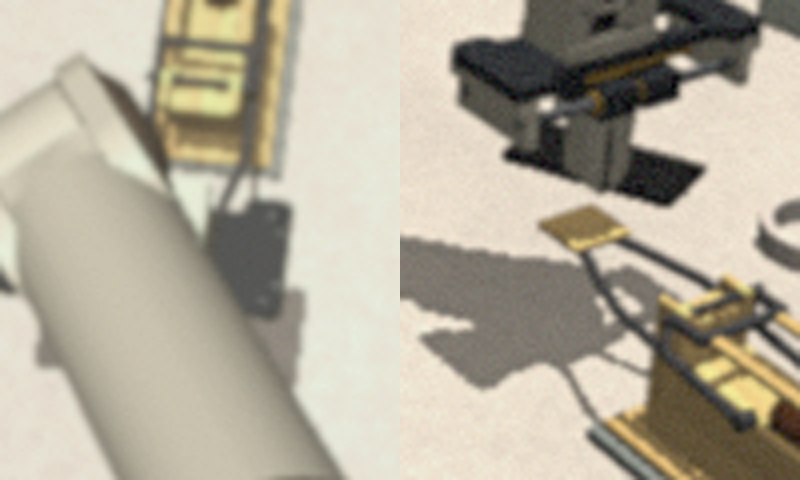

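The picture shows the shut fingertips just above and behind the paddle: tip about (391,197), paddle about (386,207) in full scene pixels. This agrees with the estimate. Centring, then feeling for contact.

Call:
play_rows(
  commands=[0,-0.3,-0.5,0,0,0,-0.3,-0.45,0,0,0,0,0,0.6,0,0,0,0,0.6,0,0,0,0,0,0],
)

```text
time_s: 2.45
tcp_pos: [0.5126, 0.2112, 0.1105]
ee_rot: [-0.001, 0.04, 0.999, -0.0]
wrist_force: [0.2, -0.5, 0.6]
gripper_width: 0.0005
gripper_force: 0.0
```

Call:
play_rows(
  commands=[0,0,0,0.3,0,0,0,0,0.3,0,0,0,0,0.3,0,0,0,0,0.3,0,0,0,0,0,0],
)

```text
time_s: 2.87
tcp_pos: [0.5128, 0.212, 0.0993]
ee_rot: [-0.0, 0.039, 0.999, -0.0]
wrist_force: [-2.4, 0.3, 2.9]
gripper_width: 0.0003
gripper_force: 1.5
```

```bash
python3 st.py
```

```text
2.8667 [0.5128 0.212  0.0993] yaw y 85.48 tilt [-0.001 -0.    -1.   ] F [-2.4  0.3  2.9] w 0.00025468470939335615
to press (tool cm) [-0.02  0.   -0.07]
```

Call:
play_rows(
  commands=[0,0,0,0.5,0,0,0,0,0.5,0,0,0,0,0.5,0,0,0,0,0.5,0,0,0,0,0.5,0],
)

```text
time_s: 3.28
tcp_pos: [0.5126, 0.2122, 0.0748]
ee_rot: [-0.0, 0.039, 0.999, 0.0]
wrist_force: [-3.5, -0.2, 6.1]
gripper_width: 0.0004
gripper_force: 3.4
```

Call:
play_rows(
  commands=[0,0,0,0.5,0,0,0,0,0.5,0,0,0,0,0.4,0,0,0,0,0.4,0,0,0,0,0,0],
)

```text
time_s: 3.7
tcp_pos: [0.5138, 0.2122, 0.0568]
ee_rot: [0.0, 0.039, 0.999, 0.0]
wrist_force: [-2.0, -0.3, 6.1]
gripper_width: 0.0002
gripper_force: 3.1
```

Call:
play_rows(
  commands=[0,0,0,0.2,0,0,0,0,0.2,0,0,0,0,0,0,0,0,0,0,0],
)

```text
time_s: 4.03
tcp_pos: [0.5142, 0.2122, 0.0535]
ee_rot: [0.001, 0.04, 0.999, 0.0]
wrist_force: [-1.1, -1.6, 5.9]
gripper_width: 0.0007
gripper_force: 3.2
```

```bash
python3 st.py
```

```text
4.0333 [0.5142 0.2122 0.0535] yaw y 85.46 tilt [ 0.002  0.001 -1.   ] F [-1.1 -1.6  5.9] w 0.0006855927013257866
to press (tool cm) [ 0.11 -0.02 -4.65]
```

Not yet on the stop. Continuing gently until the force rises.

Call:
play_rows(
  commands=[0,0,0,0.2,0,0,0,0,0.15,0,0,0,0,0,0,0,0,0,0,0],
)

```text
time_s: 4.37
tcp_pos: [0.5146, 0.2121, 0.0504]
ee_rot: [0.001, 0.04, 0.999, 0.0]
wrist_force: [-1.1, -1.0, 8.3]
gripper_width: 0.0002
gripper_force: 4.0
```

Call:
play_rows(
  commands=[0,0,0,0.15,0,0,0,0,0.1,0,0,0,0,0,0,0,0,0,0,0],
)

```text
time_s: 4.7
tcp_pos: [0.5149, 0.2122, 0.0493]
ee_rot: [0.002, 0.04, 0.999, 0.0]
wrist_force: [-4.9, -3.1, 20.1]
gripper_width: 0.0005
gripper_force: 10.1
```

On the stop (20 N). Holding, then looking.

Call:
play_rows(
  commands=[0,0,0,0,0,0,0,0,0,0,0,0,0,0,0,0,0,0,0,0,0,0,0,0,0],
)

```text
time_s: 5.12
tcp_pos: [0.5149, 0.2122, 0.0493]
ee_rot: [0.002, 0.04, 0.999, 0.0]
wrist_force: [-4.8, -2.3, 19.7]
gripper_width: 0.0005
gripper_force: 10.0
```

Call:
play_rows(
  commands=[0,0,0,0,0,0,0,0,0,0,0,0,0,0,0,0,0,0,0,0,0,0,0,0,0],
)

```text
time_s: 5.53
tcp_pos: [0.5149, 0.2122, 0.0493]
ee_rot: [0.002, 0.04, 0.999, 0.0]
wrist_force: [-4.3, -3.0, 19.8]
gripper_width: 0.0003
gripper_force: 10.0
```

Call:
play_rows(
  commands=[0,0,0,0,0,0,0,0,0,0,0,0,0,0,0,0,0,0,0,0,0,0,0,0,0],
)

```text
time_s: 5.95
tcp_pos: [0.5149, 0.2122, 0.0493]
ee_rot: [0.002, 0.04, 0.999, 0.0]
wrist_force: [-5.2, -2.2, 19.2]
gripper_width: 0.0008
gripper_force: 10.0
```

```bash
cat > look.py <<'E'
from geo import *
import sys
from station import arm
f=lambda im,x,y,w,h,k:cv2.resize(im[y:y+h,x:x+w],None,fx=k,fy=k,interpolation=cv2.INTER_CUBIC)
t=arm.read_camera("top")["frame"][:,:,::-1];s=arm.read_camera("scene")["frame"][:,:,::-1]
cv2.imwrite(sys.argv[1],cv2.convertScaleAbs(np.hstack([f(t,200,105,100,145,4),f(s,365,190,145,145,4)[:, :400] if 0 else f(s,370,185,100*4//4+40,145*1,4)[:,:]])[:, :960],alpha=1.5))
im=cv2.imread(sys.argv[1]);cv2.imwrite(sys.argv[1],cv2.resize(im,None,fx=.83,fy=.83))
E
python3 look.py pics/b.png; python3 st.py
```

```text
6.05 [0.5149 0.2122 0.0493] yaw y 85.45 tilt [ 0.003  0.    -1.   ] F [-4.5 -2.8 19.3] w 0.00072070381598446
to press (tool cm) [ 0.17 -0.03 -5.07]
```

View pics/b.png

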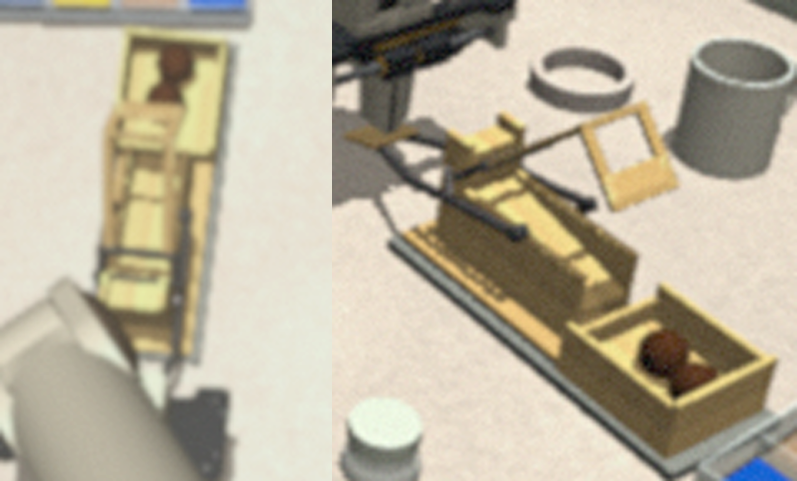

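Both balls lie in the tray (scene crop about (663,352) and (692,380)), and the lid is wide open. Easing up at about 18 mm/s.

Call:
play_rows(
  commands=[0,0,0,-0.1,0,0,0,0,-0.15,0,0,0,0,-0.15,0,0,0,0,-0.15,0,0,0,0,-0.15,0],
)

```text
time_s: 6.47
tcp_pos: [0.5141, 0.2122, 0.0546]
ee_rot: [0.001, 0.04, 0.999, 0.0]
wrist_force: [-0.9, -0.9, 5.0]
gripper_width: 0.0007
gripper_force: 3.0
```

Call:
play_rows(
  commands=[0,0,0,-0.15,0,0,0,0,-0.15,0,0,0,0,-0.15,0,0,0,0,-0.15,0,0,0,0,-0.15,0],
)

```text
time_s: 6.88
tcp_pos: [0.5134, 0.2122, 0.0618]
ee_rot: [0.0, 0.039, 0.999, 0.0]
wrist_force: [-2.5, -0.4, 4.7]
gripper_width: 0.0005
gripper_force: 3.0
```

Call:
play_rows(
  commands=[0,0,0,-0.15,0,0,0,0,-0.15,0,0,0,0,-0.15,0,0,0,0,-0.15,0,0,0,0,-0.15,0],
)

```text
time_s: 7.3
tcp_pos: [0.5129, 0.2122, 0.0691]
ee_rot: [-0.0, 0.039, 0.999, 0.0]
wrist_force: [-2.7, 0.6, 5.7]
gripper_width: 0.0003
gripper_force: 2.9
```

Call:
play_rows(
  commands=[0,0,0,-0.15,0,0,0,0,-0.15,0,0,0,0,-0.15,0,0,0,0,-0.15,0,0,0,0,-0.15,0],
)

```text
time_s: 7.72
tcp_pos: [0.5126, 0.2122, 0.0765]
ee_rot: [-0.0, 0.039, 0.999, 0.0]
wrist_force: [-3.3, -0.1, 4.8]
gripper_width: 0.0007
gripper_force: 2.7
```

Call:
play_rows(
  commands=[0,0,0,-0.15,0,0,0,0,-0.15,0,0,0,0,-0.15,0,0,0,0,-0.15,0,0,0,0,-0.15,0],
)

```text
time_s: 8.13
tcp_pos: [0.5127, 0.2122, 0.0839]
ee_rot: [-0.0, 0.039, 0.999, 0.0]
wrist_force: [-3.4, 0.8, 4.6]
gripper_width: 0.0005
gripper_force: 2.6
```

Call:
play_rows(
  commands=[0,0,0,-0.15,0,0,0,0,-0.15,0,0,0,0,-0.15,0,0,0,0,-0.15,0,0,0,0,-0.15,0],
)

```text
time_s: 8.55
tcp_pos: [0.5134, 0.212, 0.0914]
ee_rot: [0.0, 0.04, 0.999, 0.0]
wrist_force: [-3.3, 1.1, 4.4]
gripper_width: 0.0005
gripper_force: 2.5
```

Call:
play_rows(
  commands=[0,0,0,-0.1,0,0,0,0,-0.1,0,0,0,0,-0.1,0,0,0,0,-0.1,0,0,0,0,-0.1,0],
)

```text
time_s: 8.97
tcp_pos: [0.5137, 0.2119, 0.0965]
ee_rot: [0.0, 0.04, 0.999, 0.0]
wrist_force: [-1.3, 2.0, 4.0]
gripper_width: 0.0007
gripper_force: 2.3
```

Call:
play_rows(
  commands=[0,0,0,-0.08,0,0,0,0,-0.08,0,0,0,0,-0.08,0,0,0,0,-0.08,0,0,0,0,-0.08,0],
)

```text
time_s: 9.38
tcp_pos: [0.5141, 0.2119, 0.1006]
ee_rot: [0.001, 0.04, 0.999, 0.0]
wrist_force: [0.5, 2.1, 4.8]
gripper_width: 0.0006
gripper_force: 2.0
```

Call:
play_rows(
  commands=[0,0,0,-0.08,0,0,0,0,-0.08,0,0,0,0,-0.08,0,0,0,0,-0.08,0,0,0,0,-0.08,0],
)

```text
time_s: 9.8
tcp_pos: [0.5124, 0.2106, 0.1034]
ee_rot: [-0.001, 0.04, 0.999, -0.001]
wrist_force: [0.8, -0.0, 0.4]
gripper_width: 0.0002
gripper_force: 0.0
```

Contact was lost gently at rest height. Rising clear and backing off.

Call:
play_rows(
  commands=[0,0,0,-0.5,0,0,0,0,-1.5,0,0,0,0,-2.5,0,0,0,0,-2.5,0,0,0,0,-2.5,0],
)

```text
time_s: 10.22
tcp_pos: [0.5125, 0.2113, 0.1999]
ee_rot: [-0.001, 0.04, 0.999, -0.0]
wrist_force: [0.5, -0.9, 0.5]
gripper_width: 0.0007
gripper_force: 0.0
```

Call:
play_rows(
  commands=[0,2,2,-1.0,0,0,2,2,0,0,0,2,2,0,0,0,1,1,0,0,0,0,0,0,0],
)

```text
time_s: 10.63
tcp_pos: [0.4458, 0.2903, 0.2095]
ee_rot: [-0.001, 0.037, 0.999, 0.001]
wrist_force: [-0.3, 0.2, -0.1]
gripper_width: 0.0006
gripper_force: 0.0
```

Call:
play_rows(
  commands=[0,0,0,0,0,0,0,0,0,0,0,0,0,0,0,0,0,0,0,0,0,0,0,0,0],
)

```text
time_s: 11.05
tcp_pos: [0.4497, 0.2861, 0.209]
ee_rot: [-0.0, 0.041, 0.999, -0.0]
wrist_force: [0.5, 0.1, -0.9]
gripper_width: 0.0
gripper_force: 0.0
```

```bash
python3 look.py pics/c.png; python3 st.py
```

```text
11.15 [0.4494 0.2865 0.2091] yaw y 85.4 tilt [-0. -0. -1.] F [-0.6  0.1  0.3] w 0.0005432918790096907
to press (tool cm) [-6.94 -6.92 10.91]
```

View pics/c.png

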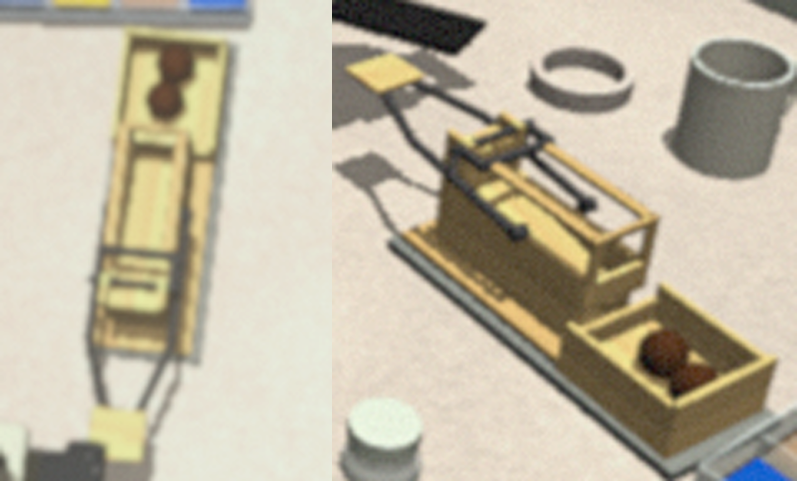

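The lid is shut, the paddle is back up, both balls are in the tray (crop about (663,352) and (692,380)) and the arm is clear.

```bash
python3 -c "
from station import arm
print(arm.hand_in())"
```

```text
the job is handed in; nothing more can be done
None
```

The job is handed in: both round beads rolled into the tray, the lever was eased up over about 3 seconds until the lid was shut, and the arm is clear, touching nothing but that lever.

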